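Catch the milling balls and hold the pan level

ROBOT

A 6-joint arm with a two-finger parallel gripper is mounted at the origin on a cart in front of the work surface, level with it; the furniture and walls round the work are solid. World frame = base frame: x ahead of the robot, y to its left, z up, the work surface at z = 0. Lengths are in m, angles in rad, forces in N, time in s.
With the tool pointing down it reaches from about 0.375 to 0.975 m from the base axis. Payload 3.8 kg.
Tool frame: the origin (TCP) lies midway between the tips of the shut fingers; the grasp point (between the pads) lies 19 mm behind it; z points along the fingers, y is the direction in which the jaws open and shut (so a half turn about z gives the same grasp; the last joint's range is limited). The gripper opens to 85 mm and grips with 20 to 120 N. Pads are 22 mm wide; open, the fingers measure 114 mm over their backs; the gripper's body (76 mm by 85 mm) begins 54 mm behind the grasp point. The pads swing forward as they close: fully open they stand 13 mm farther back than shut.
Start: joints at [-1.197, 0.264, 1.604, -0, 1.274, -0.037], TCP at [0.27, -0.619, 0.231] pointing down, gripper open.
Joint ranges: [-2.63, 2.63], [-0.94, 2.18], [0.31, 2.57], [-1.31, 4.45], [0, 2.66], [-2.55, 2.55]. Speed limits (rad/s): [2.57, 2.57, 3.14, 3.14, 3.14, 3.14].

INTERFACE

Orientations are given as a rotation vector (axis times angle).
In Python, from workcell import bot gives the robot as it stands.
- The arm moves only by the tool drive_tool, never from a script. Its argument "steps" is a list of rows, each a list of 2 entries, a list of its own where there are three numbers: the shift along the tool's x, y, z in mm, then the turn about the tool's z in degrees. In form: [[[dx, dy, dz], twist], ...]. A call has 1 to 8 rows; each row shifts and turns the commanded pose from where the row before left it, along the tool's axes as they then stand; what a row does not reach is not made up. A row lasts 1/12 s, in which the tool goes at most 41.7 mm and 7.16 degrees, less where a joint would pass 70% of its speed; a pose out of reach is approached as far as the arm can. A call is refused whole if a number of a shift passes 41.7 or a number of a turn 7.16, either way. A call with a gripper value outside its range is refused whole. "jaw" is the opening, from 0 (shut) to 1 (fully open), set as the call begins (left out, the last holds). The fingers move at their own pace and stop on an object; "force" is the grip in N (left out, the last holds). Time passes only in rows, so rows that do not move let the fingers close. It gives the time, the measured TCP pose, the force and the opening at its end, in the units of the state.
- bot.read_state(): the state, without advancing time (a new reading comes with each control period).
- bot.read_camera(name): name is "side" or "top"; returns the picture (400x640x3 uint8, red, green, blue); there is no depth.
- bot.camera_info(name): a dict with "fx", "fy", "cx", "cy" (pixels), "position" and "attitude" of the camera in the world. Camera axes: x right, y down, z forward; pixel columns grow to the right and rows downward; lengths in m; the calibration is good to about 2 mm. A picture is of the moment at which its call begins. camera_info takes no time and is no camera call.
- bot.finish_job(): hands the job in, once; it reports no verdict.
The state is a dict: "time": time; "q": joint angles; "joint_vel": joint speeds; "joint_torque": joint torques, N m; "tool_pos": TCP position; "tcp_rot": TCP orientation; "wrist_force": force on the tool from outside, world axes, zero at the start; "torque": the same for the moment, N m; "width": opening from 0.0 (shut) to 1.0 (fully open).
Only numpy, scipy, OpenCV 4.12 (cv2) and the standard library are available. Lean on these libraries where they do the work, as an engineer would, in place of code of your own. Each camera call takes 0.05 s, during which the arm holds its last target.

TASK

Pick up the steel catch pan by its black handle and, holding it in the air under the mouth of the blue tipping chute, push the orange plate with the far side of the pan so that the chute tips and its three white milling balls roll into the pan; drop none and do not touch them with the gripper. Then draw the pan back so the chute swings home, lift the pan with the balls at least 12 cm clear of the worktop, and finish while still holding it there, steady and level, touching nothing else. Leave the bottles and the beaker where they stand.

Things in the scene. Friction and masses are not known exactly. Their poses are not given: they have to be found in the camera images.
- pan_handle (a point): grip point in the middle of the black handle of the loose catch pan. The handle is a flat-sided bar 14 mm wide (along this frame's y), 24 mm high and 100 mm long (along x); its centre is 45 mm above the underside of the pan. Frame: z up, x points from the handle towards the cup, whose centre lies 125 mm ahead along +x. Pan 0.12 kg (varies by a quarter).
- pan_cup (a point): centre of the open steel cup of the same pan, half-way up (25 mm above its underside, 25 mm below its rim); same axes as pan_handle. The cup is 104 mm across at the rim, 88 mm at the foot, 50 mm high, wall 3 mm, floor 5 mm thick.
- feeder: fixed stand of the tipping ball feeder; its origin is on the worktop straight below the hinge of the chute, which is 115 mm up. z up; the chute empties towards -x of this frame, so the pan comes from that side, its x axis along this one's. Posts and base begin 50 mm from the origin on the +x side; two arms, 100 to 126 mm up, reach forward to the hinge, 66 mm over the ends of the axle and ending at x = -6 mm.
- push_plate (a point): point on the front face (the -x side) of the orange push plate that hangs below the mouth of the chute; it turns with the chute. At rest it is 75 mm above the worktop, 12 mm to the -x side of the hinge axis; the plate is 36 mm wide and hangs from the hinge down to 46 mm above the worktop. Pushing this point along +x of the feeder tips the chute; about 1 N is enough, and 20 mm of travel here tips it fully.
- chute_mouth (a point): the mouth of the chute at rest, middle of the edge of its floor where the balls leave: 123 mm above the worktop, 15 mm to the -x side of the hinge axis. The balls roll off towards -x of the feeder and fall into a pan whose far rim is against the push plate.
- chute_body (a joint): angle of the blue chute (channel 26 mm wide inside, 100 mm long): 0 at rest, leaning back 0.1 rad so that the balls stay in; grows to 0.5 as the mouth tips down; balls begin to roll out past about 0.15. It falls back to 0 by its own weight when the plate is let go.
- ball_1_center (a point): a white ceramic milling ball, 20 mm in diameter, about 16 g, lying in the blue chute at the start; the point is its centre
- ball_2_center (a point): a white ceramic milling ball, 20 mm in diameter, about 16 g, lying in the blue chute at the start; the point is its centre
- ball_3_center (a point): a white ceramic milling ball, 20 mm in diameter, about 16 g, lying in the blue chute at the start; the point is its centre
- pan: the loose catch pan; its origin is the middle of the underside of the cup, 25 mm below pan_cup, same axes
- wash_bottle: white wash bottle with a red cap, 199 mm high, loose; leave it; origin at its foot
- beaker: clear low beaker, 53 mm wide, 65 mm high, loose; leave it; origin at its foot
- amber_bottle: sample bottle with amber contents and white cap, 208 mm high, loose; leave it; origin at its foot
- filter_cup: steel filter cup, 110 mm wide, 118 mm high, standing fixed at the back; not used; origin at its foot. Between it and the feeder stands a tall clamp stand with rods, and to the left the 0.3 m high bath: keep the arm clear of both
- ball_1: the body of the milling ball; its centre is the point of the same name
- ball_2: the body of the milling ball; its centre is the point of the same name
- ball_3: the body of the milling ball; its centre is the point of the same name
There are look-alikes about, which are no part of the job. What is shaped like the wash_bottle but purple is not meant.

How it is judged:
On the way, in this order (a step that is already met when the one before it is completed fails the run):
1. the pan is held off the worktop, the chute not yet tipped (height (world z) of pan above 0.008 m and contact force between the fingers and pan above 1 N and value of joint chute_body below 0.08 rad), for 0.2 s.
2. all three balls lie in the pan while it is held off the worktop (height (world z) of pan above 0.005 m and contact force between the fingers and pan above 1 N and horizontal distance between each of ball_1_center, ball_2_center, ball_3_center and pan_cup below 0.045 m and z of ball_1_center in the frame of pan_cup between -0.025 and 0.022 m and z of ball_2_center in the frame of pan_cup between -0.025 and 0.022 m and z of ball_3_center in the frame of pan_cup between -0.025 and 0.022 m), for 0.2 s.
At the end, for the whole second after the job is handed in: The gripper still holds the pan, underside over 11 cm above the worktop, within 8 degrees of level, at rest (under 3 cm/s, 0.2 rad/s), all three balls in the cup; the pan touches no feeder, filter cup, bottle or beaker; the chute is back at rest (under 0.06 rad) (height (world z) of pan above 0.11 m and angle between pan's own z axis and vertical below 0.14 rad and linear speed of pan below 0.03 m/s and angular speed of pan below 0.2 rad/s and contact force between the fingers and pan above 1 N and contact force between pan and feeder below 0.05 N and contact force between pan and wash_bottle below 0.05 N and contact force between pan and beaker below 0.05 N and contact force between pan and amber_bottle below 0.05 N and contact force between pan and filter_cup below 0.05 N and value of joint chute_body below 0.06 rad and horizontal distance between each of ball_1_center, ball_2_center, ball_3_center and pan_cup below 0.045 m and z of ball_1_center in the frame of pan_cup between -0.025 and 0.022 m and z of ball_2_center in the frame of pan_cup between -0.025 and 0.022 m and z of ball_3_center in the frame of pan_cup between -0.025 and 0.022 m); the arm keeps its last pose, push and grip.
It fails at once if a ball falls onto the worktop, the floor or into the sink (height (world z) of any of ball_1_center, ball_2_center, ball_3_center below 0.0125 m).
It fails at once if the gripper touches a ball (contact force between the fingers and ball_1 above 0.3 N or contact force between the fingers and ball_2 above 0.3 N or contact force between the fingers and ball_3 above 0.3 N).
It fails at once if a bottle or the beaker is shifted by more than 3 cm (distance of any of wash_bottle, beaker, amber_bottle from where it was at the start of the episode above 0.03 m).
It also fails if it takes over 50 s, if anything falls off the work surface, if the arm or the gripper's body presses on something with over 40 N, if the wrist force passes 120 N, or if a joint passes its speed limit or range.

## Working session

There is one attempt and no reset: what is moved stays moved. The work goes in short steps, Python scripts to look and compute and a tool call to move; the robot and the scene stay as the last step left them, time stands still between calls to the robot, and variables do not carry over. Pictures are saved under pics/ and viewed, and the job is handed in when it is done.

Besides the shell and the picture viewer there is one more tool, called after "Emit:" by a JSON object that holds its "method" and its "body", one argument or row to a line. drive_tool: Moves the arm, as the interface text tells. Its arguments: {"type":"object","properties":{"steps":{"type":"array","items":{"type":"array"}},"jaw":{"type":"number"},"force":{"type":"number"}},"required":["steps"]}

```bash
mkdir -p pics
python3 - <<'E'
from workcell import bot
import cv2,json
print(bot.read_state())
for n in("side","top"):
    print(n,bot.camera_info(n))
    cv2.imwrite(f"pics/{n}0.png",bot.read_camera(n)[:,:,::-1])
E
```

```text
{'time': 0.0, 'q': array([-1.19690440e+00,  2.64753812e-01,  1.60538510e+00, -2.95481444e-05,
        1.27370319e+00, -3.68727279e-02]), 'joint_vel': array([-1.98727046e-03,  9.08105152e-04,  4.38556554e-04, -8.25588119e-04,
       -1.12921333e-03,  2.61566703e-05]), 'joint_torque': array([-1.14334856e-03, -5.15112519e+01, -3.67316973e+01, -3.78317991e-04,
        1.28123554e-02, -8.26000900e-06]), 'tool_pos': array([ 0.26927097, -0.61816036,  0.2299556 ]), 'tcp_rot': array([-3.07339688e+00, -6.40263048e-01,  6.35891373e-04]), 'wrist_force': array([0.11616112, 0.6114993 , 0.73693132]), 'torque': array([ 0.02497885, -0.03953467,  0.04683621]), 'width': 0.9992107515908579}
side {'fx': 500.25084808728184, 'fy': 500.25084808728184, 'cx': 323.2573505722922, 'cy': 203.96851620520366, 'position': array([0.07426614, 1.51430447, 0.93257481]), 'attitude': array([-0.42240573,  2.50812419, -1.57635693])}
top {'fx': 456.4930729106741, 'fy': 456.4930729106741, 'cx': 320.6525427313611, 'cy': 196.04409665670516, 'position': array([ 0.31940803, -0.18195013,  1.52337345]), 'attitude': array([-2.29810634,  1.90058786, -0.19198086])}
```

View pics/side0.png

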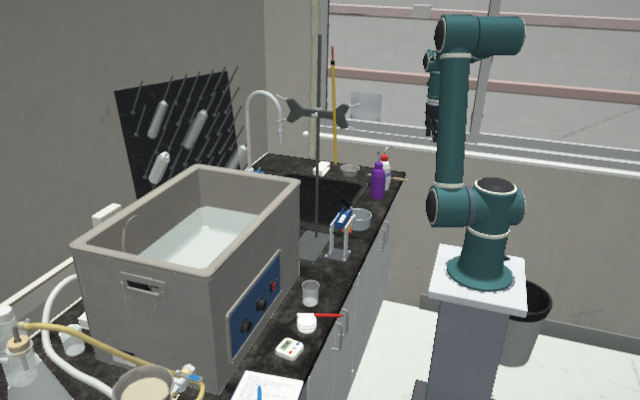

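View pics/top0.png

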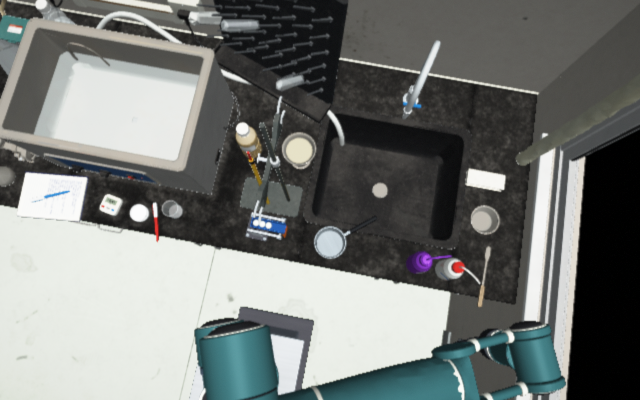

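```bash
cat > h.py <<'E'
import numpy as np,cv2
from scipy.spatial.transform import Rotation as R
from workcell import bot
def ray(n,u,v):
    c=bot.camera_info(n);d=np.array([(u-c['cx'])/c['fx'],(v-c['cy'])/c['fy'],1])
    return c['position'],R.from_rotvec(c['attitude']).as_matrix()@d
def onz(n,u,v,z):
    p,d=ray(n,u,v);return p+d*(z-p[2])/d[2]
def two(us,vs,ut,vt):
    p,d=ray('side',us,vs);q,e=ray('top',ut,vt)
    A=np.stack([d,-e],1);s=np.linalg.lstsq(A,q-p,rcond=None)[0]
    a=p+d*s[0];b=q+e*s[1];return (a+b)/2,np.linalg.norm(a-b)
def proj(n,P):
    c=bot.camera_info(n);x=R.from_rotvec(c['attitude']).as_matrix().T@(np.array(P)-c['position'])
    return c['fx']*x[0]/x[2]+c['cx'],c['fy']*x[1]/x[2]+c['cy']
def crop(n,u0,v0,w,h,f,out,im=None):
    if im is None: im=bot.read_camera(n)[:,:,::-1]
    cv2.imwrite(out,cv2.resize(im[v0:v0+h,u0:u0+w],None,fx=f,fy=f,interpolation=cv2.INTER_CUBIC))
E
python3 - <<'E'
from h import *
crop('top',235,190,160,90,5,'pics/tc.png',cv2.imread('pics/top0.png'))
crop('side',300,180,100,90,6,'pics/sc.png',cv2.imread('pics/side0.png'))
E
```

```text
(no output)
```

View pics/tc.png

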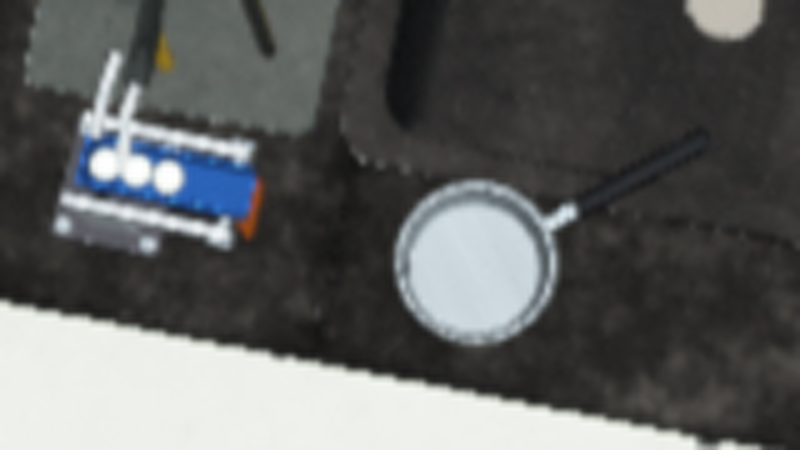

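View pics/sc.png

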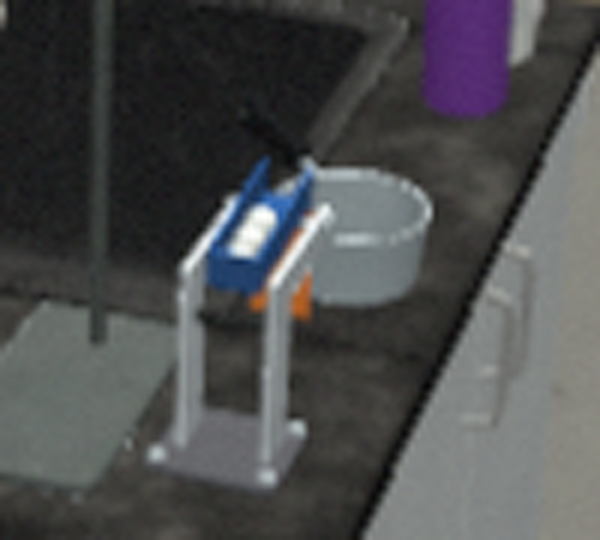

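Run:
```python
from h import *
t=cv2.imread('pics/top0.png');s=cv2.imread('pics/side0.png')
def cc(u,v,f,u0,v0): return (u+.5)/f-.5+u0,(v+.5)/f-.5+v0
T=lambda u,v:cc(u,v,5,235,190); S=lambda u,v:cc(u,v,6,300,180)
# pan top mask
m=np.zeros(t.shape[:2],np.uint8);m[220:265,305:355]=(cv2.cvtColor(t,cv2.COLOR_BGR2GRAY)[220:265,305:355]>100)*255
m=cv2.morphologyEx(m,cv2.MORPH_CLOSE,np.ones((5,5)));m=cv2.morphologyEx(m,cv2.MORPH_OPEN,cv2.getStructuringElement(cv2.MORPH_ELLIPSE,(9,9)))
c=max(cv2.findContours(m,0,1)[0],key=cv2.contourArea);e=cv2.fitEllipse(c);print('ell',e)
for z in(.04,.05,.06):print(z,onz('top',*e[0],z), )
# side rim: extremes
L=S(300,205);Rr=S(432,212);top=S(355,170);bot_=S(350,243)
print('two rim', two(*S(362,207),*e[0]))
print('rim side onz',onz('side',*S(362,207),.05))
a,b=T(580,209),T(705,135)
for z in(.045,.057):print('handle',onz('top',*a,z),onz('top',*b,z))
print(two(*S(250,115),*b),two(*S(300,160),*a))
# feeder: axle ends/arm ends
for n,p in(('armEndFar',(248,153)),('armEndNear',(224,238)),('armBackFar',(88,126)),('armBackNear',(68,200))):print(n,onz('top',*T(*p),.126))
print('mouth corners',onz('top',*T(258,178),.123),onz('top',*T(246,222),.123))
for k,p in enumerate([(106,165),(136,171),(169,178)]):print('ball',onz('top',*T(*p),.13))
print('side ball', [onz('side',*S(*p),.13) for p in((264,216),(242,245))])
# two view: arm near end; plate
print('armNearEnd two',two(*S(325,211),*T(224,238)), 'back near',two(*S(276,285),*T(68,200)),'far back',two(*S(188,268),*T(88,126)))
```

```text
ell ((329.9239807128906, 241.92471313476562), (31.860754013061523, 32.11895751953125), 55.963829040527344)
0.04 [ 0.47122915 -0.18538902  0.04      ]
0.05 [ 0.47020567 -0.18536584  0.05      ]
0.06 [ 0.46918218 -0.18534265  0.06      ]
two rim (array([ 0.46717407, -0.18592407,  0.04848895]), np.float64(0.006435996123563034))
rim side onz [ 0.46321314 -0.1829555   0.05      ]
handle [ 0.51700213 -0.24516792  0.045     ] [ 0.58031614 -0.31708385  0.045     ]
handle [ 0.51539825 -0.24465478  0.057     ] [ 0.57819834 -0.31598696  0.057     ]
(array([ 0.58004675, -0.31814647,  0.03674039]), np.float64(0.003466283883466232)) (array([ 0.51941425, -0.24471592,  0.04516593]), np.float64(0.00491191651434254))
armEndFar [ 0.50189595 -0.03409044  0.126     ]
armEndNear [ 0.44758964 -0.0303237   0.126     ]
armBackFar [0.49982613 0.0666716  0.126     ]
armBackNear [0.45251104 0.06876795 0.126     ]
mouth corners [ 0.48817528 -0.04301007  0.123     ] [ 0.460067   -0.04127381  0.123     ]
ball [0.47766537 0.0498132  0.13      ]
ball [0.47749277 0.03088694 0.13      ]
ball [0.47706084 0.01003836 0.13      ]
side ball [array([0.4789015 , 0.00270665, 0.13      ]), array([0.48058139, 0.04222036, 0.13      ])]
armNearEnd two (array([ 0.44909399, -0.02975139,  0.1229228 ]), np.float64(0.0024751941194942474)) back near (array([0.4525147 , 0.06922882, 0.12311424]), np.float64(0.0005497136315683591)) far back (array([0.50248178, 0.06771197, 0.12309522]), np.float64(0.004618217846563911))
```

Run:
```python
from h import *
crop('top',244,210,50,36,16,'pics/tc2.png',cv2.imread('pics/top0.png'))
crop('side',322,200,40,62,9,'pics/sc2.png',cv2.imread('pics/side0.png'))
crop('top',235,210,50,36,16,'pics/tc2.png',cv2.imread('pics/top0.png'))
```

```text
(no output)
```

View pics/tc2.png

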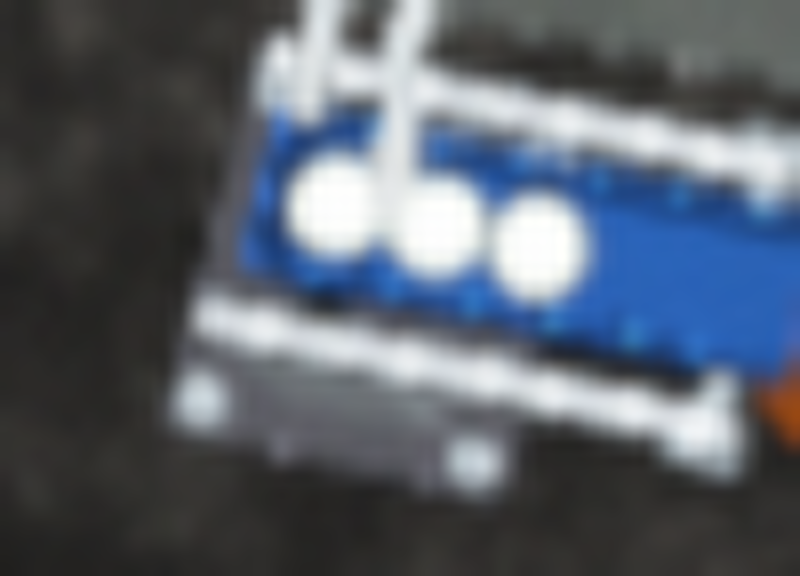

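View pics/sc2.png

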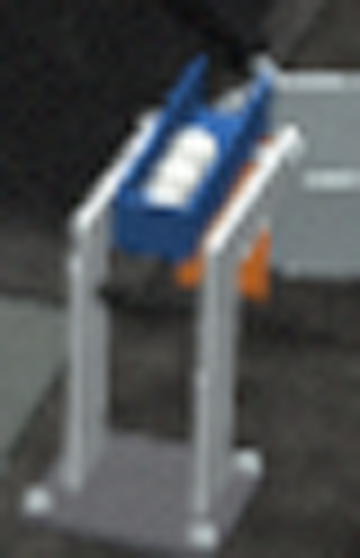

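Run:
```python
from h import *
def cc(u,v,f,u0,v0): return (u+.5)/f-.5+u0,(v+.5)/f-.5+v0
T=lambda u,v:cc(u,v,16,235,210); S=lambda u,v:cc(u,v,9,322,200)
def d(n,a,b):print(n,a,b,'dir x/y',(b-a)[0]/(b-a)[1], np.linalg.norm(b-a))
O=lambda u,v,z:onz('top',*T(u,v),z)
d('nearBL',O(700,430,.126),O(215,315,.126))
d('farB',O(770,168,.126),O(340,72,.126))
d('screw',O(478,462,.01),O(200,402,.01))
d('blue near edge',O(690,345,.13),O(290,268,.13))
d('balls',O(538,246,.13),O(335,205,.13))
P=lambda u,v,z:onz('side',*S(u,v),z)
d('sidescrews near',P(250,463,.01),P(204,535,.01))
d('sidescrews back (perp)',P(204,535,.01),P(38,500,.01))
print('screw two',two(*S(250,463),*T(478,462)),two(*S(204,535),*T(200,402)))
d('side arm near',P(292,135,.126),P(215,245,.126))
d('side arm far',P(150,118,.126),P(80,220,.126))
```

```text
nearBL [ 0.44933415 -0.02645202  0.126     ] [0.45352912 0.06972457 0.126     ] dir x/y 0.0436173752443314 0.09626803458112781
farB [ 0.50151602 -0.02929839  0.126     ] [0.50426246 0.05629835 0.126     ] dir x/y 0.032085876466038346 0.085640788589966
screw [0.44496177 0.03032492 0.01      ] [0.44632911 0.08970381 0.01      ] dir x/y 0.023027323078149628 0.05939463207728115
blue near edge [ 0.46458475 -0.02165681  0.13      ] [0.46470878 0.05684398 0.13      ] dir x/y 0.0015799749574138143 0.0785008897858944
balls [0.4778099  0.01096531 0.13      ] [0.47825106 0.05098569 0.13      ] dir x/y 0.011023385508147823 0.04002281658723835
sidescrews near [0.44366773 0.03330568 0.01      ] [0.44597073 0.09057305 0.01      ] dir x/y 0.04021488675226068 0.05731365799238452
sidescrews back (perp) [0.44597073 0.09057305 0.01      ] [0.51347982 0.08869861 0.01      ] dir x/y -36.01559303611374 0.06753510741571386
screw two (array([0.44474386, 0.03049945, 0.00825015]), np.float64(0.0007356547735725514)) (array([0.44627729, 0.08977703, 0.00948391]), np.float64(0.00019282235228643322))
side arm near [ 0.44850121 -0.02569906  0.126     ] [0.45191971 0.0724782  0.126     ] dir x/y 0.034819694530532457 0.09823675555007941
side arm far [ 0.50520416 -0.01986477  0.126     ] [0.50541726 0.07155384 0.126     ] dir x/y 0.0023310456739298897 0.09141885938293459
```

```bash
cat >> h.py <<'E'
def go(P,yaw):
    "target TCP world, tool x yaw deg (tool down). prints total shift in CURRENT tool axes and twist"
    s=bot.read_state();M=R.from_rotvec(s['tcp_rot']).as_matrix()
    cur=np.degrees(np.arctan2(M[1,0],M[0,0]))
    d=(np.array(P)-s['tool_pos'])*1000
    tw=-((yaw-cur+180)%360-180)
    print('t',s['time'],'pos',s['tool_pos'].round(4),'xyaw',cur.round(2),'tilt z',M[:,2].round(3),'F',s['wrist_force'].round(1),'w',round(s['width'],3))
    print('world d',d.round(1),'tool d',(M.T@d).round(1),'twist',tw.round(2),'final-frame d',((M@R.from_euler('z',tw,degrees=True).as_matrix()).T@d).round(1))
E
python3 - <<'E'
from h import *
for p in((420,262),(459,267),(445,268)):print(onz('top',*p,.19),onz('top',*p,.1))
go((0.549,-0.281,.12),130)
E
```

```text
[ 0.44768531 -0.45196702  0.19      ] [ 0.45634376 -0.47019262  0.1       ]
[ 0.45465178 -0.56479251  0.19      ] [ 0.46378046 -0.5906336   0.1       ]
[ 0.44422207 -0.52541868  0.19      ] [ 0.45264676 -0.54860211  0.1       ]
t 0.1 pos [ 0.2693 -0.6182  0.2301] xyaw 23.54 tilt z [-0.001  0.002 -1.   ] F [-0.1  0.3  0.6] w 0.995
world d [ 279.7  337.2 -110.1] tool d [ 391.1 -197.2  110.5] twist -106.46 final-frame d [ 78.3 430.9 110.5]
```

Emit:
{"method": "drive_tool", "body": {
  "steps": [
    [[0,0,-35],0],
    [[0,0,-35],0],
    [[0,0,-30],0],
    [[30,-15,0],0],
    [[30,-15,0],0],
    [[30,-15,0],0],
    [[30,-15,0],0],
    [[30,-15,0],0]
  ],
  "jaw": 1
}}

```text
time: 0.77
tool_pos: [0.3776, -0.4887, 0.3307]
tcp_rot: [-3.075, -0.64, 0.0]
wrist_force: [0.2, -0.0, 0.0]
width: 1.0
```

Emit:
{"method": "drive_tool", "body": {
  "steps": [
    [[30,-15,0],0],
    [[30,-15,0],0],
    [[30,-15,0],0],
    [[30,-15,0],0],
    [[30,-15,0],0],
    [[30,-15,0],0],
    [[30,-15,0],-7],
    [[0,0,0],-7]
  ]
}}

```text
time: 1.43
tool_pos: [0.5308, -0.3051, 0.3305]
tcp_rot: [-2.966, -1.025, -0.003]
wrist_force: [-0.9, 0.1, -0.1]
width: 1.0
```

Emit:
{"method": "drive_tool", "body": {
  "steps": [
    [[0,0,0],-7],
    [[0,0,0],-7],
    [[0,0,0],-7],
    [[0,0,0],-7],
    [[0,0,0],-7],
    [[0,0,0],-7],
    [[0,0,0],-7],
    [[0,0,0],-7]
  ]
}}

```text
time: 2.1
tool_pos: [0.5274, -0.3099, 0.3305]
tcp_rot: [-2.144, -2.295, 0.0]
wrist_force: [0.5, -0.2, 0.4]
width: 1.004
```

Emit:
{"method": "drive_tool", "body": {
  "steps": [
    [[0,0,10],-7],
    [[0,0,20],-7],
    [[0,0,30],-7],
    [[0,0,30],-7],
    [[0,0,30],-7],
    [[0,0,30],-1.5],
    [[0,0,20],0],
    [[0,0,0],0]
  ]
}}

```text
time: 2.77
tool_pos: [0.5237, -0.3075, 0.1546]
tcp_rot: [-1.322, -2.837, -0.002]
wrist_force: [-0.1, 0.7, -0.2]
width: 0.995
```

Run:
```python
from h import *
go((0.549,-0.281,.10),130)
crop('top',235,180,200,110,4,'pics/t1.png')
crop('side',300,130,120,110,5,'pics/s1.png')
```

```text
t 2.7667 pos [ 0.5237 -0.3075  0.1546] xyaw 130.03 tilt z [-0.01   0.006 -1.   ] F [-0.1  0.7 -0.2] w 0.995
world d [ 25.3  26.5 -54.6] tool d [ 3.5 36.6 54.5] twist 0.03 final-frame d [ 3.5 36.6 54.5]
```

Emit:
{"method": "drive_tool", "body": {
  "steps": [
    [[4,18,0],0],
    [[0,19,0],0],
    [[0,0,20],0],
    [[0,0,20],0],
    [[0,0,0],0]
  ]
}}

```text
time: 3.28
tool_pos: [0.5529, -0.2824, 0.1201]
tcp_rot: [-1.325, -2.846, -0.0]
wrist_force: [-1.3, 0.5, -0.4]
width: 1.006
```

Run:
```python
from h import *
go((0.549,-0.281,.10),130)
crop('top',285,180,150,100,5,'pics/t2.png')
crop('side',300,130,120,110,5,'pics/s2.png')
```

```text
t 3.2833 pos [ 0.5529 -0.2824  0.1201] xyaw 130.07 tilt z [-0.002  0.001 -1.   ] F [-1.3  0.5 -0.4] w 1.006
world d [ -3.9   1.4 -20.1] tool d [ 3.5 -2.1 20.1] twist 0.07 final-frame d [ 3.5 -2.1 20.1]
```

View pics/t2.png

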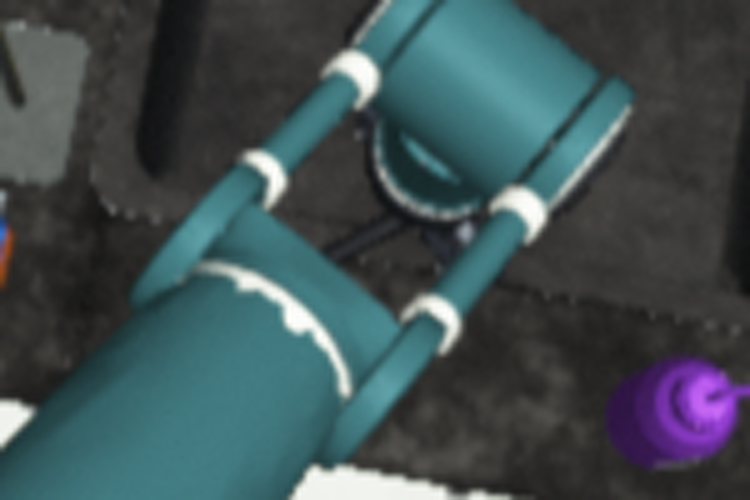

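View pics/s2.png

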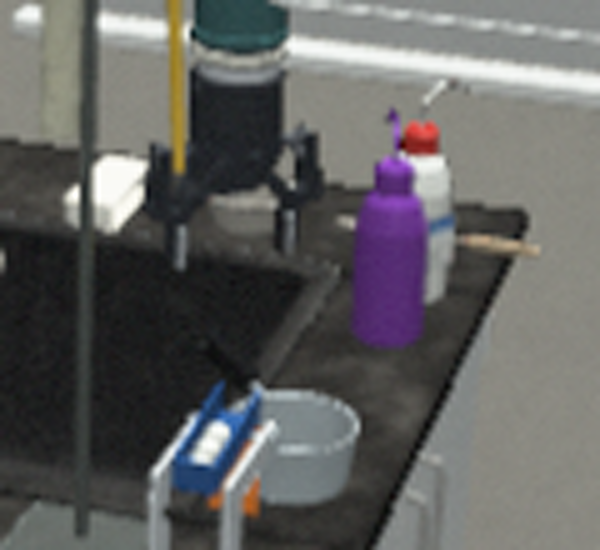

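Emit:
{"method": "drive_tool", "body": {
  "steps": [
    [[4,-2,15],0],
    [[0,0,20],0],
    [[0,0,20],0],
    [[0,0,20],0],
    [[0,0,18],0],
    [[0,0,0],0],
    [[0,0,0],0]
  ]
}}

```text
time: 3.97
tool_pos: [0.5498, -0.2819, 0.0294]
tcp_rot: [1.327, 2.847, -0.0]
wrist_force: [-0.2, 0.2, 0.2]
width: 0.999
```

Run:
```python
from h import *
go((0.549,-0.281,.026),130)
crop('top',285,180,150,100,5,'pics/t3.png')
crop('side',300,130,120,110,5,'pics/s3.png')
```

```text
t 3.9667 pos [ 0.5498 -0.2819  0.0294] xyaw 130.01 tilt z [ 0. -0. -1.] F [-0.2  0.2  0.2] w 0.999
world d [-0.8  0.9 -3.4] tool d [ 1.2 -0.   3.4] twist 0.01 final-frame d [ 1.2 -0.   3.4]
```

View pics/s3.png

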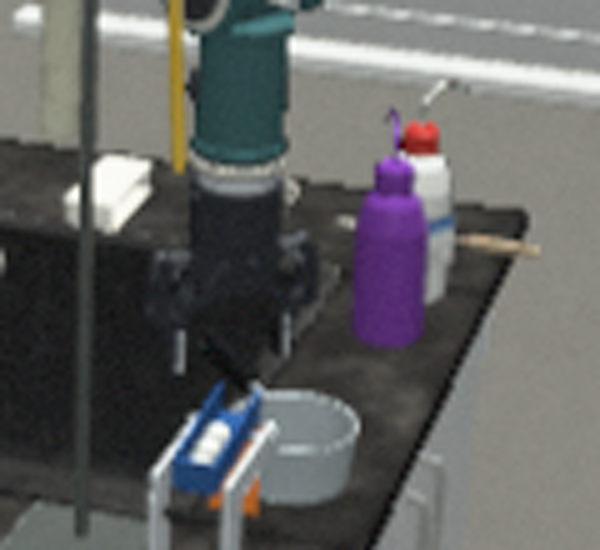

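View pics/t3.png

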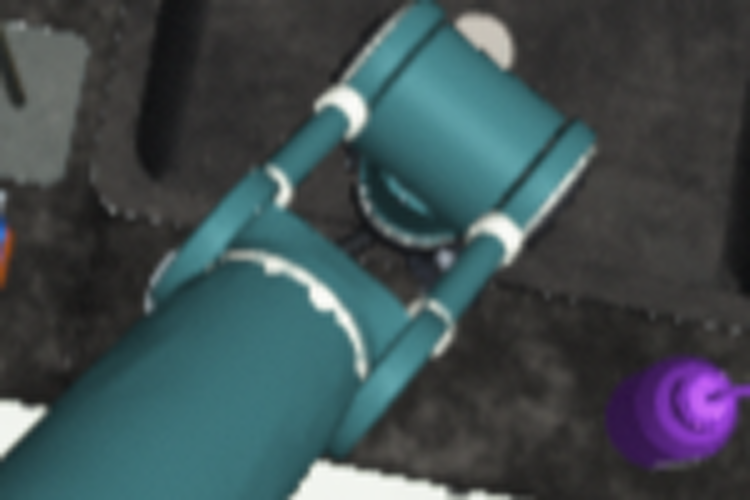

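Emit:
{"method": "drive_tool", "body": {
  "steps": [
    [[0,0,3],0],
    [[0,0,0],0],
    [[0,0,0],0],
    [[0,0,0],0],
    [[0,0,0],0],
    [[0,0,0],0],
    [[0,0,0],0],
    [[0,0,0],0]
  ],
  "jaw": 0,
  "force": 80
}}

```text
time: 4.73
tool_pos: [0.5494, -0.2815, 0.0254]
tcp_rot: [-1.327, -2.848, 0.0]
wrist_force: [-0.0, 0.5, 1.8]
width: 0.151
```

Emit:
{"method": "drive_tool", "body": {
  "steps": [
    [[0,0,0],0],
    [[0,0,0],0],
    [[0,0,0],0],
    [[0,0,-5],0],
    [[0,0,-10],0],
    [[0,0,-5],0],
    [[0,0,0],0],
    [[0,0,0],0]
  ]
}}

```text
time: 5.4
tool_pos: [0.55, -0.2818, 0.0463]
tcp_rot: [1.326, 2.846, -0.0]
wrist_force: [0.2, 0.1, -1.1]
width: 0.148
```

Run:
```python
from h import *
go((0.549,-0.281,.026),130)
crop('top',285,180,150,100,5,'pics/t4.png')
crop('side',300,130,120,110,5,'pics/s4.png')
```

```text
t 5.4 pos [ 0.55   -0.2818  0.0463] xyaw 130.04 tilt z [ 0.002 -0.001 -1.   ] F [ 0.2  0.1 -1.1] w 0.148
world d [ -1.    0.8 -20.3] tool d [ 1.3 -0.3 20.3] twist 0.04 final-frame d [ 1.3 -0.3 20.3]
```

View pics/s4.png

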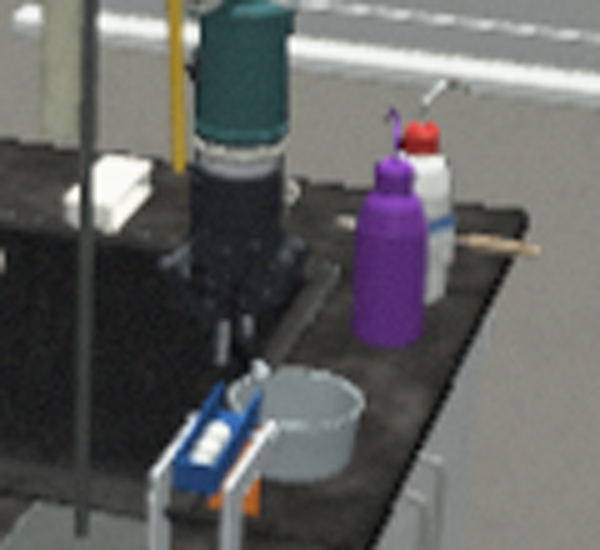

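View pics/t4.png

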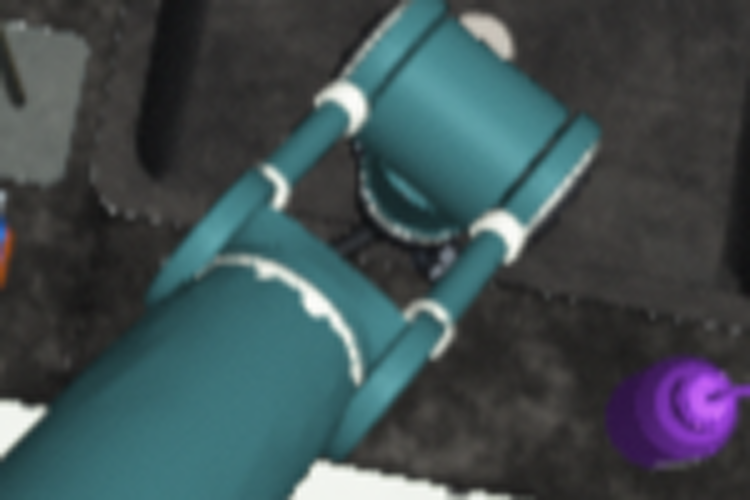

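Emit:
{"method": "drive_tool", "body": {
  "steps": [
    [[8,-5,-4],0],
    [[16,-10,-4],0],
    [[16,-10,0],0],
    [[16,-10,0],0],
    [[12,-7,0],0],
    [[4,-3,0],0],
    [[0,0,0],3],
    [[0,0,0],5]
  ],
  "force": 110
}}

```text
time: 6.17
tool_pos: [0.468, -0.2551, 0.0533]
tcp_rot: [-1.526, -2.746, 0.0]
wrist_force: [0.7, 0.3, 0.3]
width: 0.141
```

Emit:
{"method": "drive_tool", "body": {
  "steps": [
    [[0,0,0],6],
    [[0,0,0],6],
    [[0,0,0],6],
    [[0,0,0],6],
    [[0,0,0],5],
    [[0,0,0],3],
    [[0,0,0],1.5],
    [[0,0,0],0]
  ]
}}

```text
time: 6.83
tool_pos: [0.4686, -0.2553, 0.0533]
tcp_rot: [2.25, 2.192, -0.0]
wrist_force: [-0.9, -0.5, -0.9]
width: 0.141
```

Run:
```python
from h import *
go((0.469,-0.256,.054),88.5)
crop('top',235,180,150,100,5,'pics/t5.png')
crop('side',300,180,100,90,6,'pics/s5.png')
```

```text
t 6.8333 pos [ 0.4686 -0.2553  0.0533] xyaw 88.5 tilt z [ 0. -0. -1.] F [-0.9 -0.5 -0.9] w 0.141
world d [ 0.4 -0.7  0.7] tool d [-0.7  0.4 -0.7] twist 0.0 final-frame d [-0.7  0.4 -0.7]
```

View pics/s5.png

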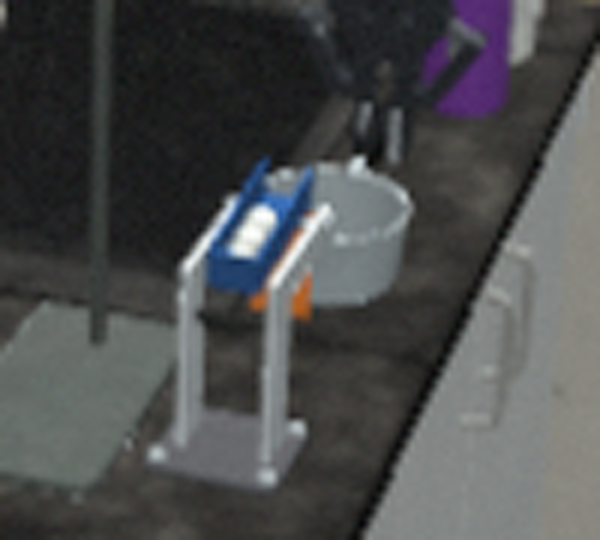

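View pics/t5.png

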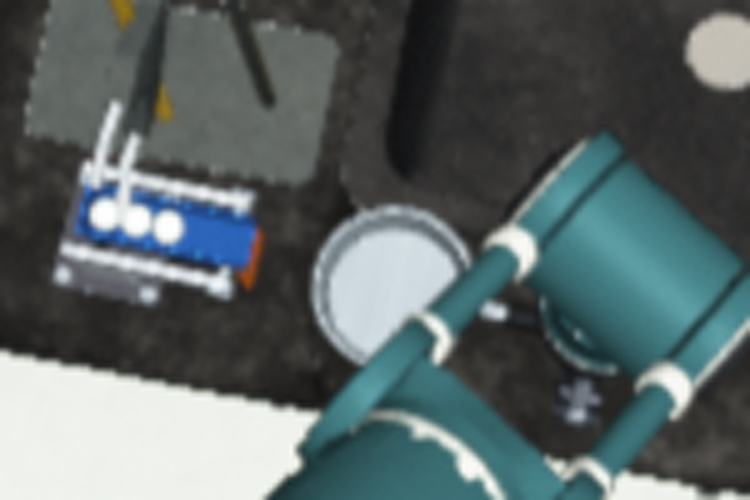

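Run:
```python
from h import *
im=bot.read_camera('top');s=bot.read_camera('side')
u,v=proj('top',(.4719,-.1305,.078));print('exp',u,v,'crop',(u-235)*5,(v-180)*5)
g=cv2.cvtColor(im,cv2.COLOR_RGB2GRAY)
# outer rim points: along rays from the expected centre toward open side
pts=[]
for a in np.radians(np.arange(130,300,5)):
    pr=[g[int(round(v+r*np.sin(a))),int(round(u+r*np.cos(a)))] for r in np.arange(12,23,.25)]
    i=np.argmin(np.diff(np.array(pr).astype(float).reshape(-1),n=1)) if 0 else None
    pr=np.array(pr,float); k=np.where(pr>95)[0]
    if len(k): pts.append((u+(12+.25*k[-1])*np.cos(a),v+(12+.25*k[-1])*np.sin(a)))
pts=np.array(pts)
from scipy.optimize import least_squares
f=least_squares(lambda p:np.hypot(pts[:,0]-p[0],pts[:,1]-p[1])-p[2],[u,v,17]);print(f.x,np.abs(f.fun).max())
for z in(.07,.078,.085):print(z,onz('top',*f.x[:2],z))
# expected rim in side
for th in range(0,360,45):
    P=(.4719+.052*np.cos(np.radians(th)),-.1305+.052*np.sin(np.radians(th)),.078);a=proj('side',P);print(th,((a[0]-300)*6,(a[1]-180)*6))
```

```text
exp 313.20796372200857 237.2708889891954 crop 391.03981861004286 286.3544449459771
[313.52777755 237.39474917  16.81577473] 1.1618522887752896
0.07 [ 0.47254687 -0.13129276  0.07      ]
0.078 [ 0.47170393 -0.1315716   0.078     ]
0.085 [ 0.47096636 -0.13181558  0.085     ]
0 (np.float64(248.5824649420681), np.float64(184.8795685665106))
45 (np.float64(255.3549491304227), np.float64(213.60143061693424))
90 (np.float64(305.75541281400865), np.float64(233.96079735348968))
135 (np.float64(369.85647144284655), np.float64(233.08593126840253))
180 (np.float64(408.0494377001505), np.float64(211.5995336875581))
225 (np.float64(398.45600682165673), np.float64(183.0249605703305))
270 (np.float64(348.6705398191616), np.float64(163.96739535454265))
315 (np.float64(287.3915855024684), np.float64(164.69481462359937))
```

Emit:
{"method": "drive_tool", "body": {
  "steps": [
    [[3,1,-1],0],
    [[6,0,0],0],
    [[6,0,0],0],
    [[6,0,0],0],
    [[6,0,0],0],
    [[4,0,0],0],
    [[0,0,0],0],
    [[0,0,0],0]
  ]
}}

```text
time: 7.7
tool_pos: [0.4704, -0.2239, 0.0543]
tcp_rot: [2.249, 2.194, -0.0]
wrist_force: [-0.5, -0.1, -1.1]
width: 0.146
```

Run:
```python
from h import *
go((0.469,-0.256,.054),88.5)
crop('top',245,190,100,75,8,'pics/t6.png')
crop('side',310,190,75,65,8,'pics/s6.png')
```

```text
t 7.7 pos [ 0.4704 -0.2239  0.0543] xyaw 88.59 tilt z [ 0. -0. -1.] F [-0.5 -0.1 -1.1] w 0.146
world d [ -1.4 -32.1  -0.3] tool d [-32.1  -0.6   0.3] twist 0.09 final-frame d [-32.1  -0.6   0.3]
```

View pics/s6.png

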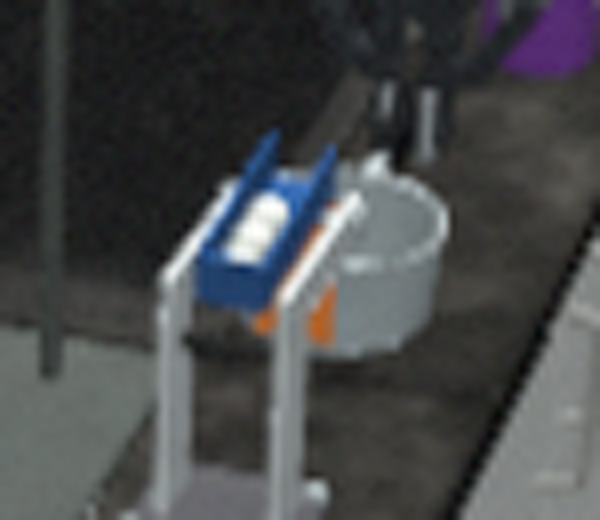

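View pics/t6.png

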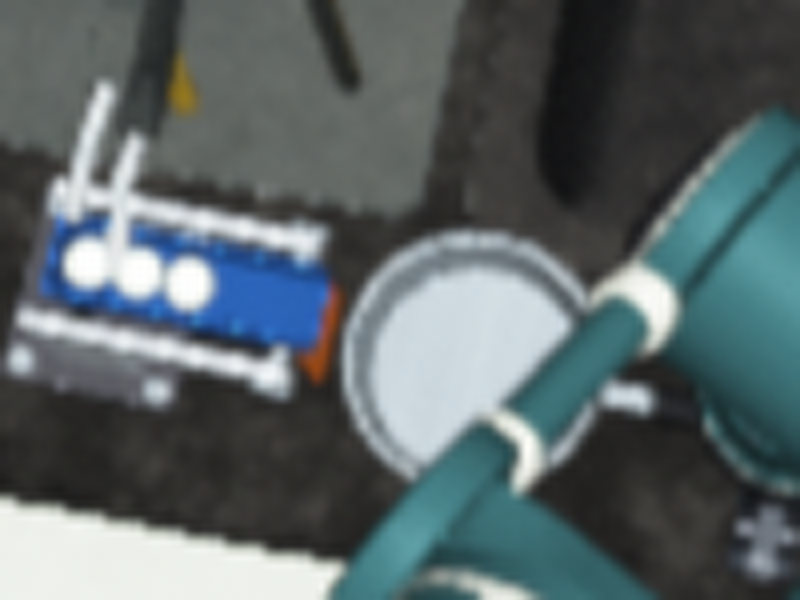

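Emit:
{"method": "drive_tool", "body": {
  "steps": [
    [[2,0,0],0],
    [[2,0,0],0],
    [[2,0,0],0],
    [[1.5,0,0],0],
    [[1.5,0,0],0],
    [[1,0,0],0],
    [[0,0,0],0],
    [[0,0,0],0]
  ]
}}

```text
time: 8.47
tool_pos: [0.4707, -0.2146, 0.0544]
tcp_rot: [2.249, 2.193, -0.0]
wrist_force: [-0.1, -1.6, -1.2]
width: 0.15
```

Run:
```python
from h import *
go((0.469,-0.256,.054),88.5)
crop('top',245,190,100,75,8,'pics/t7.png')
crop('side',310,190,75,65,8,'pics/s7.png')
```

```text
t 8.4667 pos [ 0.4707 -0.2146  0.0544] xyaw 88.56 tilt z [ 0.    -0.001 -1.   ] F [-0.1 -1.6 -1.2] w 0.15
world d [ -1.7 -41.4  -0.4] tool d [-41.5  -0.7   0.4] twist 0.06 final-frame d [-41.5  -0.7   0.4]
```

View pics/s7.png

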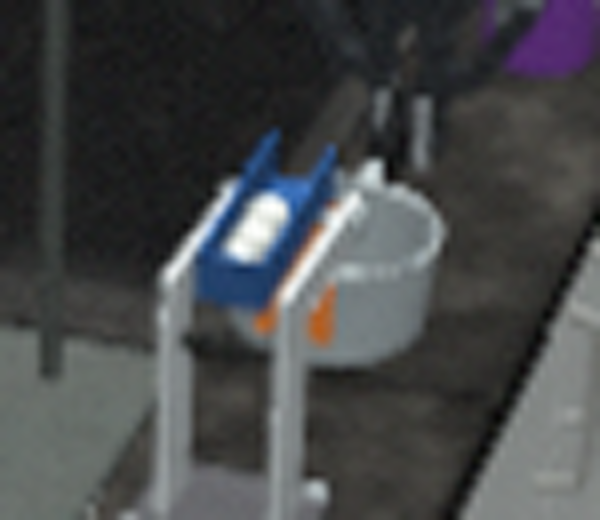

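View pics/t7.png

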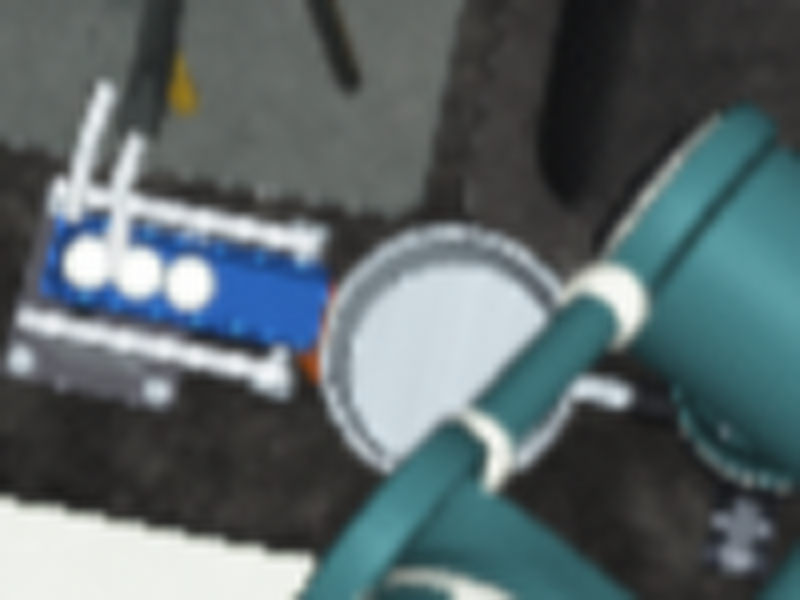

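Emit:
{"method": "drive_tool", "body": {
  "steps": [
    [[1,0,0],0],
    [[1,0,0],0],
    [[1,0,0],0],
    [[1,0,0],0],
    [[1,0,0],0],
    [[1,0,0],0],
    [[1,0,0],0],
    [[0,0,0],0]
  ]
}}

```text
time: 9.23
tool_pos: [0.4707, -0.2069, 0.0542]
tcp_rot: [-2.249, -2.193, -0.0]
wrist_force: [-0.3, -0.5, -2.9]
width: 0.145
```

Run:
```python
from h import *
go((0.469,-0.256,.054),88.5)
t=bot.read_camera('top')[:,:,::-1];s=bot.read_camera('side')[:,:,::-1]
f=lambda i,u,v:cv2.resize(i[v:v+75,u:u+65],None,fx=6,fy=6,interpolation=2)
cv2.imwrite('pics/b8.png',np.hstack([f(t,250,190),f(s,315,185)]))
```

```text
t 9.2333 pos [ 0.4707 -0.2069  0.0542] xyaw 88.54 tilt z [-0.  0. -1.] F [-0.3 -0.5 -2.9] w 0.145
world d [ -1.7 -49.1  -0.2] tool d [-49.1  -0.5   0.2] twist 0.04 final-frame d [-49.1  -0.4   0.2]
```

View pics/b8.png

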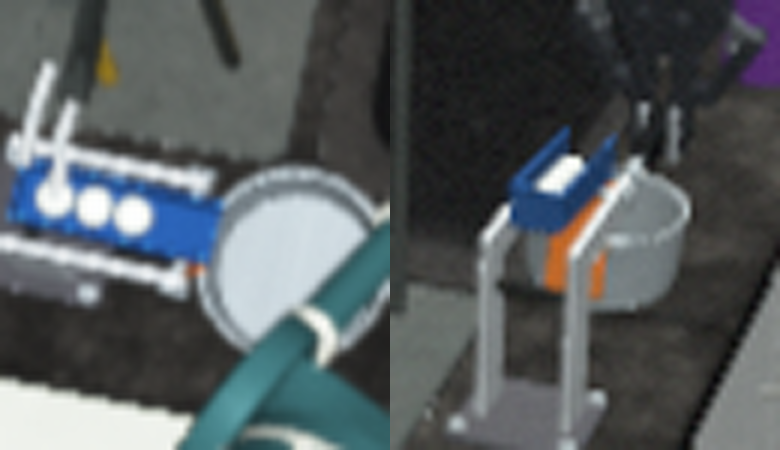

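Emit:
{"method": "drive_tool", "body": {
  "steps": [
    [[1,0,0],0],
    [[1,0,0],0],
    [[0,0,0],0],
    [[0,0,0],0],
    [[0,0,0],0],
    [[0,0,0],0],
    [[0,0,0],0],
    [[0,0,0],0]
  ]
}}

```text
time: 10.0
tool_pos: [0.4708, -0.2052, 0.0542]
tcp_rot: [-2.25, -2.193, 0.0]
wrist_force: [0.3, -1.1, -2.5]
width: 0.145
```

```bash
cat > look.py <<'E'
from h import *
import sys
go((0.469,-0.256,.054),88.5)
t=bot.read_camera('top')[:,:,::-1];s=bot.read_camera('side')[:,:,::-1]
f=lambda i,u,v:cv2.resize(i[v:v+75,u:u+65],None,fx=6,fy=6,interpolation=2)
cv2.imwrite(sys.argv[1],np.hstack([f(t,250,190),f(s,315,185)]))
E
python3 look.py pics/b9.png
```

```text
t 10.0 pos [ 0.4708 -0.2052  0.0542] xyaw 88.54 tilt z [-0.  0. -1.] F [ 0.3 -1.1 -2.5] w 0.145
world d [ -1.8 -50.8  -0.2] tool d [-50.8  -0.5   0.2] twist 0.04 final-frame d [-50.8  -0.5   0.2]
```

View pics/b9.png

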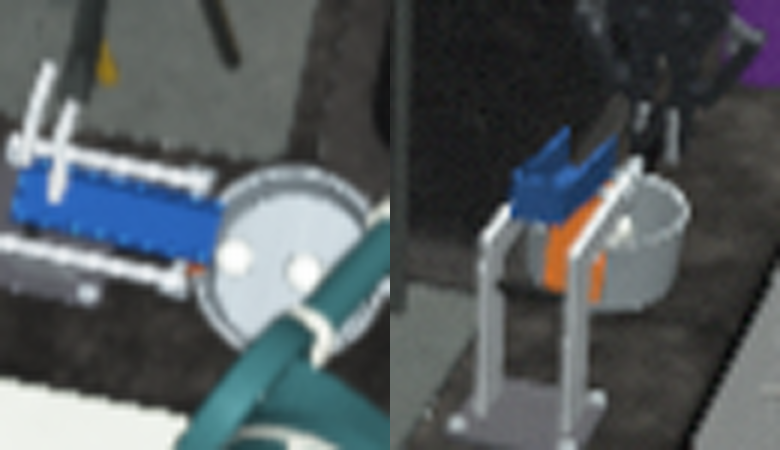

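Emit:
{"method": "drive_tool", "body": {
  "steps": [
    [[0,0,0],0],
    [[0,0,0],0],
    [[0,0,0],0],
    [[0,0,0],0],
    [[0,0,0],0],
    [[0,0,0],0],
    [[0,0,0],0],
    [[0,0,0],0]
  ]
}}

```text
time: 10.77
tool_pos: [0.4709, -0.2053, 0.0543]
tcp_rot: [-2.25, -2.193, 0.0]
wrist_force: [0.0, -1.0, -2.6]
width: 0.144
```

```bash
python3 look.py pics/b10.png
```

```text
t 10.7667 pos [ 0.4709 -0.2053  0.0543] xyaw 88.54 tilt z [-0.  0. -1.] F [ 0.  -1.  -2.6] w 0.144
world d [ -1.9 -50.7  -0.3] tool d [-50.8  -0.6   0.3] twist 0.04 final-frame d [-50.8  -0.5   0.3]
```

View pics/b10.png

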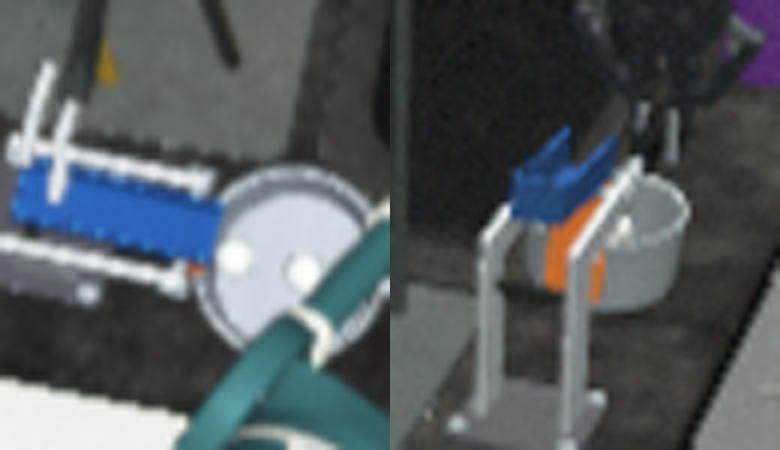

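Emit:
{"method": "drive_tool", "body": {
  "steps": [
    [[-1,0,0],0],
    [[-2,0,0],0],
    [[-3,0,0],0],
    [[-4,0,0],0],
    [[-5,0,0],0],
    [[-6,0,0],0],
    [[-6,0,0],0],
    [[-6,0,0],0]
  ]
}}

```text
time: 11.53
tool_pos: [0.47, -0.239, 0.0543]
tcp_rot: [-2.25, -2.193, -0.0]
wrist_force: [-0.1, -0.3, -2.1]
width: 0.146
```

Emit:
{"method": "drive_tool", "body": {
  "steps": [
    [[-6,0,0],0],
    [[-5,0,0],0],
    [[-4,0,0],0],
    [[-2,0,0],0],
    [[-1,0,0],0],
    [[0,0,0],0],
    [[0,0,0],0]
  ]
}}

```text
time: 12.12
tool_pos: [0.4695, -0.2561, 0.0542]
tcp_rot: [-2.249, -2.193, -0.0]
wrist_force: [0.3, 1.1, -1.3]
width: 0.151
```

```bash
python3 look.py pics/b11.png
```

```text
t 12.1167 pos [ 0.4695 -0.2561  0.0542] xyaw 88.54 tilt z [-0.  0. -1.] F [ 0.3  1.1 -1.3] w 0.151
world d [-0.5  0.1 -0.2] tool d [ 0.1 -0.5  0.2] twist 0.04 final-frame d [ 0.1 -0.5  0.2]
```

View pics/b11.png

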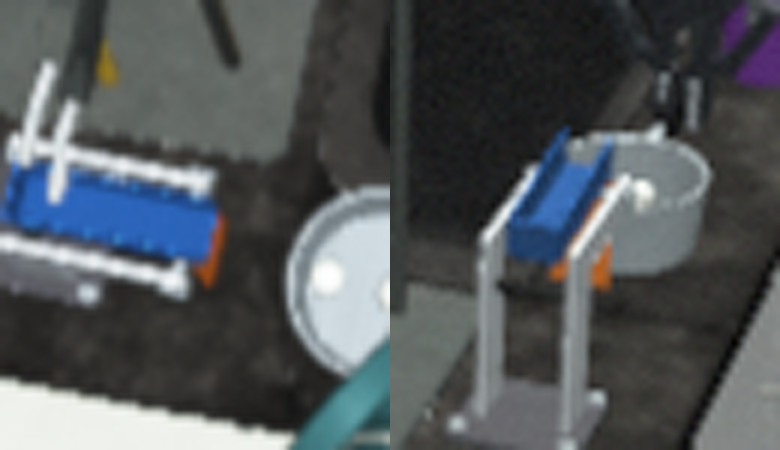

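Emit:
{"method": "drive_tool", "body": {
  "steps": [
    [[0,0,-3],0],
    [[0,0,-6],0],
    [[0,0,-10],0],
    [[0,0,-14],0],
    [[0,0,-16],0],
    [[0,0,-16],0],
    [[0,0,-16],0],
    [[0,0,-14],0]
  ]
}}

```text
time: 12.88
tool_pos: [0.4702, -0.2565, 0.1517]
tcp_rot: [2.248, 2.192, 0.001]
wrist_force: [0.3, -0.3, -2.0]
width: 0.147
```

Emit:
{"method": "drive_tool", "body": {
  "steps": [
    [[0,0,-12],0],
    [[0,0,-8],0],
    [[0,0,-4],0],
    [[0,0,-1],0],
    [[0,0,0],0],
    [[0,0,0],0],
    [[0,0,0],0],
    [[0,0,0],0]
  ]
}}

```text
time: 13.55
tool_pos: [0.469, -0.256, 0.1733]
tcp_rot: [-2.248, -2.192, 0.001]
wrist_force: [-0.8, 0.1, -1.1]
width: 0.145
```

Run:
```python
from h import *
go((0.469,-0.256,.174),88.5)
t=bot.read_camera('top')[:,:,::-1];s=bot.read_camera('side')[:,:,::-1]
crop('top',235,180,150,90,5,'pics/t12.png',t)
crop('side',300,140,110,90,6,'pics/s12.png',s)
```

```text
t 13.55 pos [ 0.469  -0.256   0.1733] xyaw 88.54 tilt z [-0.002  0.001 -1.   ] F [-0.8  0.1 -1.1] w 0.145
world d [-0.  -0.   0.7] tool d [-0.  -0.  -0.7] twist 0.04 final-frame d [-0.  -0.  -0.7]
```

View pics/t12.png

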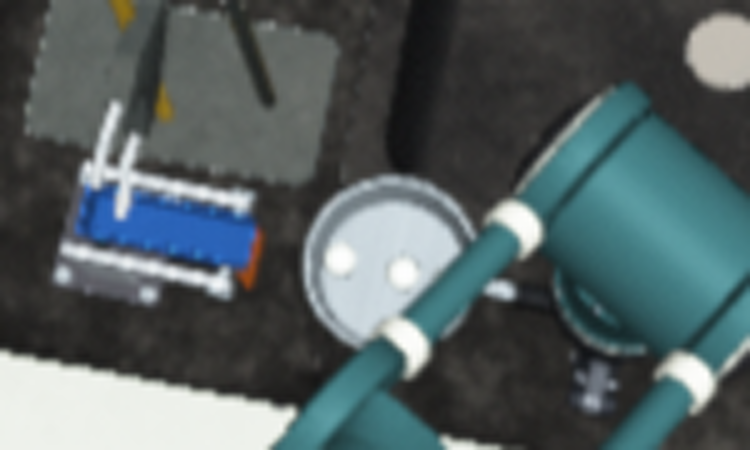

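View pics/s12.png

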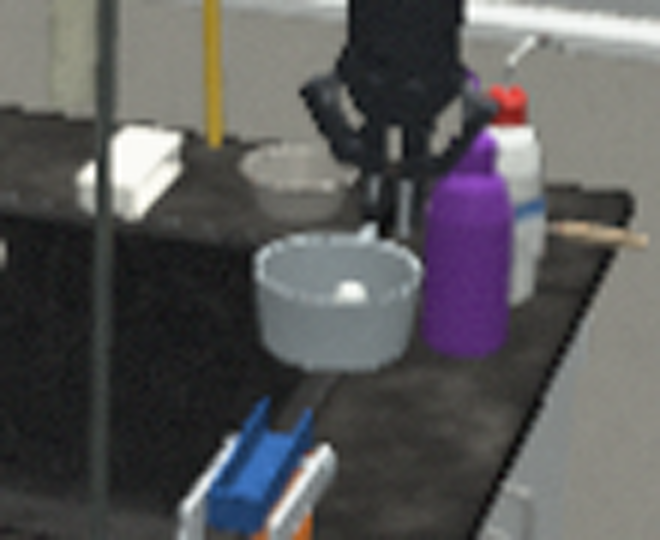

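Emit:
{"method": "drive_tool", "body": {
  "steps": [
    [[0,0,0],1],
    [[0,-1,0],2],
    [[0,0,0],3],
    [[0,0,0],4],
    [[0,0,0],4],
    [[0,0,0],4],
    [[0,0,0],4],
    [[0,0,0],3]
  ]
}}

```text
time: 14.32
tool_pos: [0.4685, -0.2562, 0.1742]
tcp_rot: [-2.674, -1.648, 0.0]
wrist_force: [-0.0, 0.1, -1.0]
width: 0.146
```

Emit:
{"method": "drive_tool", "body": {
  "steps": [
    [[0,0,0],2],
    [[0,0,0],1],
    [[0,0,0],0],
    [[0,0,0],0],
    [[0,0,0],0],
    [[0,0,0],0],
    [[0,0,0],0],
    [[0,0,0],0]
  ]
}}

```text
time: 14.98
tool_pos: [0.4686, -0.2562, 0.1743]
tcp_rot: [2.713, 1.584, 0.0]
wrist_force: [-0.3, -1.1, -1.6]
width: 0.143
```

Run:
```python
from h import *
go((0.469,-0.256,.174),61)
t=bot.read_camera('top')[:,:,::-1];s=bot.read_camera('side')[:,:,::-1]
crop('top',235,180,150,90,5,'pics/t13.png',t)
crop('side',300,140,110,90,6,'pics/s13.png',s)
```

```text
t 14.9833 pos [ 0.4686 -0.2562  0.1743] xyaw 60.54 tilt z [ 0. -0. -1.] F [-0.3 -1.1 -1.6] w 0.143
world d [ 0.4  0.2 -0.3] tool d [0.4 0.3 0.3] twist -0.46 final-frame d [0.4 0.3 0.3]
```

View pics/t13.png

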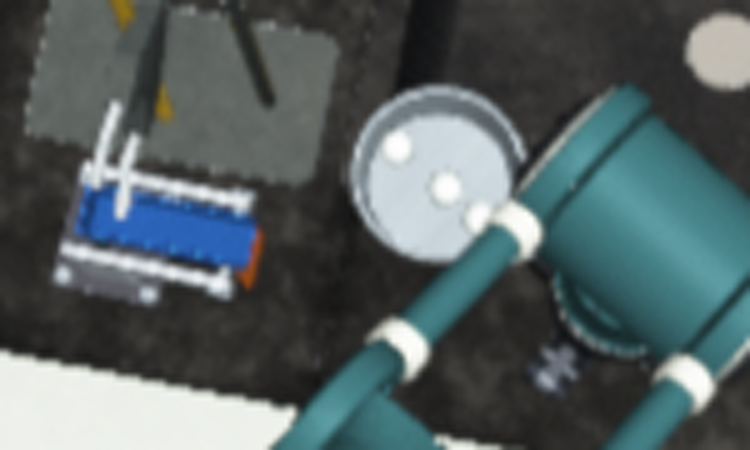

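View pics/s13.png

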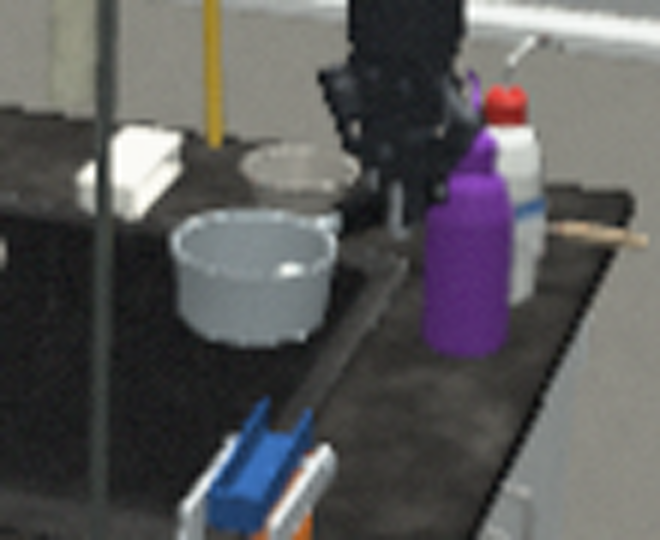

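Run:
```python
from h import *
c=lambda u,v,f,a,b:((u+.5)/f-.5+a,(v+.5)/f-.5+b)
print('rim centre two-view',two(*c(254,248,6,300,140),*c(438,173,5,235,180)))
s=bot.read_state();print(np.abs(s['joint_vel']).max(),s['width'])
bot.finish_job()
```

```text
rim centre two-view (array([ 0.53166567, -0.14763889,  0.19377396]), np.float64(0.00021248935937662902))
0.0017023612728260264 0.14662197749752587
the job is handed in; nothing more can be done
```

I picked the pan up by its handle and pushed the orange plate about 10 mm with its far rim. All three balls rolled into the cup. I then drew the pan back, lifted it, and handed the job in at about 15 s with the pan still held.

**Last checks:**
- **Balls:** The arm hid the third ball at first, so I turned the pan 28° in the air. The top view then showed all three in the cup.
- **Chute:** It is back at rest and empty in both views.
- **Height:** Two views put the rim at 0.194 m, so the underside is about 0.144 m up. The tool pose gives 0.148 m, 4 mm different, and both are above the 12 cm you asked for.
- **Level and steady:** The tool was vertical and the joints were still (under 0.002 rad/s). The gripper opening stayed at about 0.145, with the handle held. I judged the pan level by eye from the side view.
- **Bottles and beaker:** The arm passed above or clear of them. The wash bottle looks unmoved in the final side view, but I did not measure any of them or check the beaker and amber bottle again.

No check failed. The job report gives no verdict.

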